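# Unclip the battery cover of a display plinth and push its pack home

### The job

The lit display plinth's battery pack is not touching its contacts. Squeeze the cover's two snap tabs inward together, lift the cover off and set it down (no dropping) on its feet in the middle of the metal tray; then push the black pack along the bay, under the deck, until it is fully home. Leave the houses, the jar and the marker alone, and leave the cover off.

Things in the scene. Friction and masses are not known exactly. Their poses are not given: they have to be found in the camera images.
- plinth: White plastic display plinth, fixed (sizes here and below in mm): 240 (x) x 92 (y) x 50 high; origin: centre of its underside, z up, +x from bay end to deck end. -x half: open-topped battery bay, under the cover at first: x -115 to 0, floor at z 6, side walls y +-36, mouth narrowed by lips (z 44 to 50) to y +-30. +x half (x 0 to 120): solid deck, top z 50 with a plywood board up to z 53
- tunnel_mouth (a point): on the plinth's bay floor, centre of the mouth of the tunnel that runs under the deck: x 0, y 0, z 6 of the plinth, axes as the plinth. Tunnel 44 wide, 24 high, runs to +x and ends 74 on in a rigid stop with two brass contacts
- cover: Loose grey clip-in cover (mm), about 140 g: plate 122 (x) x 80 (y), z 35 to 39, on four feet (8 x 5) near its corners, x +-52, y +-26. Origin: centre of the plane of the feet's undersides, z up. Clipped in: axes as the plinth, origin at x -57.5, y 0, z 15 of the plinth, feet hanging in the bay, plate lying on the plinth's top; play 1.5 level, 2 up. Two upright snap tabs rise from its middle
- tab_left (a joint): bend of the cover's +y snap tab (28 wide along x, at x 0, y +26 of the cover, rising to z 59) about an x axis 50 below its bead. 0: relaxed, its hook is under the plinth's lip; 0.32 rad: fully pressed inward. About 0.2 rad (10 mm at the bead) on both tabs frees the cover. Springs back out when let go
- tab_right (a joint): the same for the -y snap tab, at y -26; positive is again inward
- tab_left_bead (a point): centre of the +y tab's thumb bead, a round bar 32 long (x), 8 thick: y +27, z 55 of the cover, which is 20 above the plinth's top. Width over both beads 62 relaxed, about 30 fully pressed; about 9 N pinches them to their stops, 20 to 40 N is a safe grip to lift the cover by. Nothing stands beside or above them
- tab_right_bead (a point): centre of the -y tab's thumb bead, as the other, y -27; pinch the two towards each other along the cover's y
- pack: Loose black battery pack with a paper label on top, mm: 84 (x) x 40 (y) x 20 high, about 140 g. Origin: centre of its underside; axes as the plinth. It lies on the bay floor, its front end already in the tunnel, 22 to 38 short of home. Home: front end on the stop, origin at x 32 of the plinth. About 1.5 N slides it
- pack_rear (a point): middle of the pack's rear (-x) end face, 10 above the bay floor: the place to push, along +x. At home it is at x -10 of the plinth, still 10 outside the deck. Behind it the bay is at least 65 long and, at the mouth, 60 wide
- tray: Square aluminium tray, fixed, 210 x 210 mm outside, 15 high, wall 4. Origin: centre of its underside
- tray_in (a point): centre of the tray's inner floor, axes as the tray; the cover standing on its feet has its origin at this height
- house_tall: bystander: white house blank with a gabled roof, 38 x 44 mm, 97 high, origin at its underside's centre
- house_low: bystander: white house blank with a gabled roof, 42 x 50 mm, 75 high, origin at its underside's centre
- paint_jar: bystander: closed jar, 48 mm across, 60 high, origin at its underside's centre
- marker: bystander: black marker lying flat, 130 x 12 x 12 mm along its x, origin at its underside's centre
There are look-alikes about, which are no part of the job. What is meant by the cover is not green, and is the smaller of those in its own colour.

How it is judged:
By the outcome, as a careful person would: the job done as asked, in the order asked, and still so for the second after the job is handed in, with the robot touching nothing.
It also fails if it takes over 58 s, if anything falls off the work surface, if the arm or the gripper's body presses on something with over 40 N, if the wrist force passes 120 N, or if a joint passes its speed limit or range.

### The arm

A 6-joint arm with a two-finger parallel gripper is mounted at the origin on the work surface. World frame = base frame: x ahead of the robot, y to its left, z up, the work surface at z = 0. Lengths are in m, angles in rad, forces in N, time in s.
With the tool pointing down it reaches from about 0.325 to 0.85 m from the base axis. Payload 15.5 kg.
Tool frame: the origin (TCP) lies at the very end of the fingers, on their centre line; the grasp point (between the pads) lies 19 mm behind it (ctrl.hold_point_z is the distance from the TCP to the grasp point, in m); z points along the fingers, y is the line along which they close (so a half turn about z gives the same grasp; the last joint's range is limited). The gripper opens to 91 mm and grips with 3 to 60 N. Pads are 32 mm wide; open, the fingers measure 118 mm over their backs; the gripper's body (76 mm by 178 mm) begins 60 mm behind the grasp point.
Start: joints at [-1.248, 0.494, 1.345, -0, 1.302, -0.096], TCP at [0.254, -0.571, 0.214] pointing down, gripper open.
Joint ranges: [-2.91, 2.91], [-0.82, 2.16], [0.22, 2.67], [-1.22, 4.37], [0.12, 2.79], [-3.08, 3.08]. Speed limits (rad/s): [1.89, 1.89, 2.57, 3.01, 3.01, 3.01].

### API

Orientations are given as a rotation vector (axis times angle).
In Python, from cell import ctrl gives the robot as it stands.
- The arm moves only by the shell command python3 -m handwheel 'ROWS' [FORCE]. ROWS is JSON, a list of rows, each a list of 3 entries, a list of its own where there are three numbers: the closure, from -1 (fully open) to 1 (shut), then the shift along the tool's x, y, z in m, then the turn about the tool's z in rad. A call has 1 to 5 rows; each row is the pose to reach, as a shift and turn from the pose commanded when the call began, along the tool's axes at that moment; what a row does not reach only later rows make up. A row lasts 1/10 s, in which the tool goes at most 50 mm and 8.59 degrees, less where a joint would pass 70% of its speed; a pose out of reach is approached as far as the arm can. A call with a gripper value outside its range is refused whole. The fingers move at their own pace and stop on an object; FORCE is the grip in N (left out, the last holds). Time passes only in rows, so rows that repeat a pose let the fingers close. It gives the time, the measured TCP pose, the force, the opening and the grip force at its end, in the units of the state.
- ctrl.get_obs(): the state, without advancing time (a new reading comes with each control period).
- ctrl.snapshot(name): name is "side" or "top"; returns (picture, depth): 420x560x3 uint8, red, green, blue; 420x560 float32, m along the optical axis (not along the pixel's ray), 0 where there is no reading.
- ctrl.get_calibration(name): a dict with "fx", "fy", "cx", "cy" (pixels), "dist" ([k1, k2, p1, p2, k3] as OpenCV has them; the pictures are not rectified), "world_from_camera" (4x4, takes a point from camera to world coordinates). Camera axes: x right, y up, looking along -z (the intrinsics and any distortion apply to the point x, -y, -z); pixel columns grow to the right and rows downward; lengths in m; the calibration is good to about 2 mm. A picture is of the moment at which its call begins. get_calibration takes no time and is no camera call.
- ctrl.finish_job(): hands the job in; it is judged then, once.
The state is a dict: "t": time; "joint_pos": joint angles; "qvel": joint speeds; "effort": joint torques, N m; "tcp_pos": TCP position; "eef_rot": TCP orientation; "ft_force": force on the tool from outside, world axes, zero at the start; "wrist_torque": the same for the moment, N m; "opening": finger opening in m; "finger_force": force on a finger pad.
Only numpy, scipy, OpenCV 4.12 (cv2) and the standard library are available. Lean on these libraries where they do the work, as an engineer would, in place of code of your own. Each camera call takes 0.05 s, during which the arm holds its last target. There are 200 camera calls.

## Working session

There is one attempt and no reset: what is moved stays moved. The work goes in short steps, Python scripts to look and compute and a shell command to move; the robot and the scene stay as the last step left them, time stands still between calls to the robot, and variables do not carry over. Pictures are saved under pics/ and viewed, at most 10 in all, crops included, and the job is handed in when it is done.

```bash
mkdir -p pics; cat > h.py <<'E'
import numpy as np, cv2
from cell import ctrl
def snap(n,f=None):
    im,d=ctrl.snapshot(n)
    np.savez(f'{n}.npz',im=im,d=d)
    if f: cv2.imwrite('pics/'+f,im[:,:,::-1])
    return im,d
def load(n):
    z=np.load(f'{n}.npz'); return z['im'],z['d']
def ray(n,u,v):
    c=ctrl.get_calibration(n)
    K=np.array([[c['fx'],0,c['cx']],[0,c['fy'],c['cy']],[0,0,1]])
    p=cv2.undistortPoints(np.array([[[u,v]]],float),K,np.array(c['dist'],float))[0,0]
    return np.array([p[0],-p[1],-1]),np.array(c['world_from_camera'])
def pd(n,u,v,d):   # by depth (median 3x3)
    r,T=ray(n,u,v); u,v=int(round(u)),int(round(v))
    w=d[v-1:v+2,u-1:u+2]; w=w[w>0]
    return (T@np.r_[r*np.median(w),1])[:3] if len(w) else None
def pz(n,u,v,z):   # by height
    r,T=ray(n,u,v); R=T[:3,:3]@r; o=T[:3,3]
    return o+R*(z-o[2])/R[2]
E
python3 - <<'E'
from h import *
for n in('top','side'):
    snap(n,n+'0.png'); c=ctrl.get_calibration(n); print(n,c['fx'],np.round(c['world_from_camera'],3).tolist())
o=ctrl.get_obs(); print({k:np.round(v,3).tolist() for k,v in o.items()})
E
```

```text
top 387.80623068366197 [[-0.012, 0.992, -0.123, 0.469], [-1.0, -0.014, -0.016, -0.018], [-0.017, 0.123, 0.992, 0.988], [0.0, 0.0, 0.0, 1.0]]
side 521.7475920219665 [[-0.961, 0.176, -0.212, 0.266], [-0.275, -0.623, 0.732, 1.056], [-0.003, 0.763, 0.647, 1.003], [0.0, 0.0, 0.0, 1.0]]
{'t': 0.1, 'joint_pos': [-1.248, 0.494, 1.346, 0.0, 1.303, -0.095], 'qvel': [-0.0, -0.0, -0.003, -0.001, -0.0, 0.0], 'effort': [0.001, -88.024, -38.255, 0.071, 0.048, -0.0], 'tcp_pos': [0.254, -0.571, 0.213], 'eef_rot': [-3.072, -0.653, 0.0], 'ft_force': [-0.404, 0.525, 0.244], 'wrist_torque': [0.014, 0.027, -0.0], 'finger_force': 0.0, 'opening': 0.091}
```

View pics/top0.png

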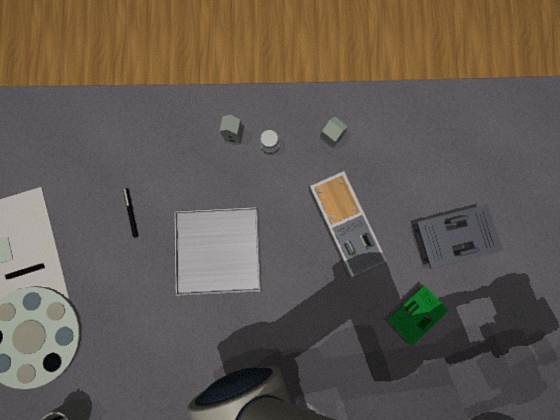

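View pics/side0.png

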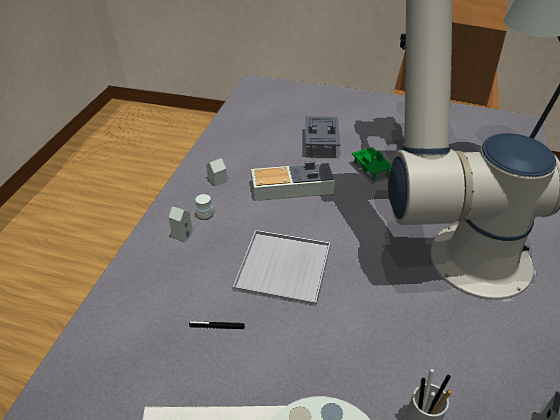

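The top view shows the plinth at about (347,225), with the board end at (328,178) and the grey cover with its two tabs at (357,240). The tray is at (217,251). The larger grey and the green parts at right are the look-alikes. The side view shows nothing close to the tabs. Next I enlarge the plinth and tray.

```bash
python3 - <<'E'
from h import *
im,d=load('top')
a=cv2.resize(im[165:285,300:400],None,fx=5,fy=5,interpolation=cv2.INTER_CUBIC)
im2,d2=load('side')
cv2.imwrite('pics/c1.png',a[:,:,::-1])
for n,D,pts in(('top',d,[(217,251),(192,225),(240,275),(340,198),(328,185),(345,215),(372,265),(358,225)]),):
    for p in pts: print(p,np.round(pd(n,*p,D),4))
E
```

```text
(217, 251) [0.4991 0.1677 0.0047]
(192, 225) [0.566  0.2321 0.0055]
(240, 275) [0.4384 0.1093 0.0044]
(340, 198) [ 0.6221 -0.1405  0.0543]
(328, 185) [ 0.6547 -0.1122  0.0543]
(345, 215) [ 0.5805 -0.1515  0.0526]
(372, 265) [ 0.4598 -0.2114  0.0538]
(358, 225) [ 0.5556 -0.1817  0.0545]
```

View pics/c1.png

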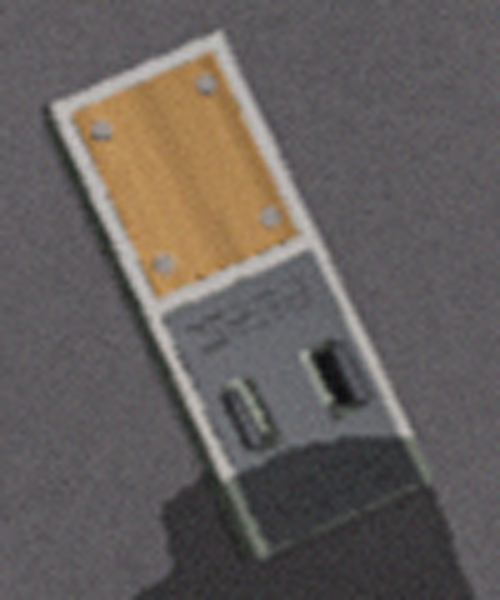

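```bash
python3 - <<'E'
from h import *
im,d=load('top')
def c(px,z): return pz('top',(px[0]+.5)/5-.5+300,(px[1]+.5)/5-.5+165,z)
C=[c(p,.05) for p in[(52,105),(222,35),(430,485),(267,552)]]
B=[c(p,.053) for p in[(72,117),(218,52),(300,232),(157,300)]]
P=[c(p,.054) for p in[(163,312),(310,248)]]
for q in(C,B,P): print(np.round(q,4).tolist())
C=np.array(C);print('ctr',C.mean(0),'sides',[np.linalg.norm(C[i]-C[i-1]) for i in range(4)])
ax=(C[0]+C[1]-C[2]-C[3]);print('yaw',np.degrees(np.arctan2(ax[1],ax[0])))
B=np.array(B);ax=(B[0]+B[1]-B[2]-B[3]);print('board ctr',B.mean(0),'yaw',np.degrees(np.arctan2(ax[1],ax[0])))
# depth cloud from both cams
for n in('top','side'):
    I,D=load(n); v,u=np.mgrid[:420,:560]; cal=ctrl.get_calibration(n)
    K=np.array([[cal['fx'],0,cal['cx']],[0,cal['fy'],cal['cy']],[0,0,1]])
    p=cv2.undistortPoints(np.stack([u,v],-1).reshape(-1,1,2).astype(float),K,np.array(cal['dist'],float))[:,0]
    w=np.c_[p[:,0],-p[:,1],-np.ones(len(p))]*D.reshape(-1,1); T=np.array(cal['world_from_camera']); w=w@T[:3,:3].T+T[:3,3]
    w=w[(D.ravel()>0)&(abs(w[:,0]-.56)<.19)&(abs(w[:,1]+.165)<.09)]
    t=w[(w[:,2]>.044)&(w[:,2]<.060)]; r=cv2.minAreaRect(t[:,:2].astype(np.float32)*1000); print(n,r,np.median(t[:,2]))
    b=w[(w[:,2]>.066)&(w[:,2]<.09)&(abs(w[:,0]-.51)<.07)]; print('tabs',len(b),b[:,2].max() if len(b) else 0)
    if len(b)>9:
        R=C.mean(0)[:2]; a=np.arctan2(ax[1],ax[0]); e=np.array([[np.cos(a),np.sin(a)],[-np.sin(a),np.cos(a)]])
        l=(b[:,:2]-R)@e.T
        for s in(1,-1):
            m=l[l[:,1]*s>0]; print(s,len(m),m.mean(0),m.min(0),m.max(0))
E
```

```text
[[0.6548, -0.0685, 0.05], [0.6885, -0.1528, 0.05], [0.4675, -0.2447, 0.05], [0.4367, -0.1662, 0.05]]
[[0.6481, -0.078, 0.053], [0.6793, -0.1502, 0.053], [0.5897, -0.187, 0.053], [0.5576, -0.117, 0.053]]
[[0.5516, -0.1197, 0.054], [0.5817, -0.1913, 0.054]]
ctr [ 0.56186561 -0.15806816  0.05      ] sides [np.float64(0.23896649622401508), np.float64(0.09078791328164514), np.float64(0.2393306144418438), np.float64(0.08432206941039364)]
yaw 23.358477684226703
board ctr [ 0.61866579 -0.1330551   0.053     ] yaw 22.847764687537293
top ((563.0821533203125, -157.0408172607422), (241.21958923339844, 94.79717254638672), 23.26772117614746) 0.05354194785384042
tabs 88 0.07837244914280939
1 43 [-0.05567146  0.02856433] [-0.07049898  0.02463073] [-0.04037638  0.03219491]
-1 45 [-0.05485869 -0.02702874] [-0.07210456 -0.03157964] [-0.03991275 -0.02175713]
side ((563.0242919921875, -156.495849609375), (241.0928955078125, 99.84663391113281), 22.878501892089844) 0.05238062112958358
tabs 55 0.07737806656466462
1 27 [-0.05562626  0.02885442] [-0.06921151  0.02167054] [-0.04172497  0.03515345]
-1 28 [-0.05594946 -0.02466126] [-0.06982676 -0.03392595] [-0.04098222 -0.01783921]
```

```bash
cat >> h.py <<'E'
from scipy.spatial.transform import Rotation as Ro
def go(p,yaw):
    "shift in tool axes and turn to bring the TCP to world p with tool x at yaw deg"
    o=ctrl.get_obs(); M=Ro.from_rotvec(o['eef_rot']).as_matrix()
    y=np.degrees(np.arctan2(M[1,0],M[0,0])); t=(y-yaw+180)%360-180
    print('t',round(float(o['t']),2),'tcp',np.round(o['tcp_pos'],4),'yaw',round(y,2),'tilt',np.round(M[:,2],4),'f',np.round(o['ft_force'],1),'op',round(float(o['opening']),4),'grip',round(float(o['finger_force']),1))
    print('shift',np.round(M.T@(np.array(p)-o['tcp_pos']),4).tolist(),'turn',round(float(np.radians(t)),4))
E
python3 -c "
from h import *
go([.5107,-.1787,.2],23.1)"
```

```text
t 0.1 tcp [ 0.2541 -0.5707  0.2134] yaw 23.99 tilt [-3.e-04  1.e-03 -1.e+00] f [-0.4  0.5  0.2] op 0.0913 grip 0.0
shift [0.3939, -0.2537, 0.0137] turn 0.0156
```

```bash
python3 -m handwheel '[[-1,[0.394,-0.254,0.0],0.016],[-1,[0.394,-0.254,0.0],0.016],[-1,[0.394,-0.254,0.0],0.016],[-1,[0.394,-0.254,0.0],0.016],[-1,[0.394,-0.254,0.0],0.016]]' 30; python3 -c "
from h import *
go([.5107,-.1787,.2],23.1)"
```

```text
t: 0.6
tcp_pos: [0.3916, -0.3599, 0.2138]
eef_rot: [-3.078, -0.628, 0.0]
ft_force: [0.7, -0.5, 0.5]
opening: 0.091
finger_force: 0.0
t 0.6 tcp [ 0.3916 -0.3599  0.2138] yaw 23.06 tilt [-2.e-04  3.e-04 -1.e+00] f [ 0.7 -0.5  0.5] op 0.091 grip 0.0
shift [0.1805, -0.1201, 0.0138] turn -0.0008
```

```bash
python3 -m handwheel '[[-1,[0.175,-0.117,0.014],0],[-1,[0.175,-0.117,0.014],0],[-1,[0.175,-0.117,0.014],0],[-1,[0.175,-0.117,0.014],0],[-1,[0.175,-0.117,0.014],0]]'; python3 -m handwheel '[[-1,[0,0,0],0],[-1,[0,0,0],0]]' >/dev/null; python3 - <<'E'
from h import *
im,d=snap('top'); a=cv2.resize(im[165:285,300:400],None,fx=5,fy=5,interpolation=cv2.INTER_CUBIC)
im2,d2=snap('side'); b=cv2.resize(im2[130:250,220:380],None,fx=5,fy=5,interpolation=cv2.INTER_CUBIC)
cv2.imwrite('pics/s1.png',b[:,:,::-1])
go([.5107,-.1787,.058],23.1)
E
```

```text
t: 1.1
tcp_pos: [0.5078, -0.1815, 0.1994]
eef_rot: [-3.076, -0.634, 0.0]
ft_force: [-0.2, -0.4, -0.5]
opening: 0.0916
finger_force: 0.0
t 1.4 tcp [ 0.5056 -0.1868  0.1999] yaw 22.99 tilt [-2.e-04 -2.e-04 -1.e+00] f [-0.3  0.2  0.7] op 0.0914 grip 0.0
shift [0.0079, -0.0054, 0.1419] turn -0.0018
```

View pics/s1.png

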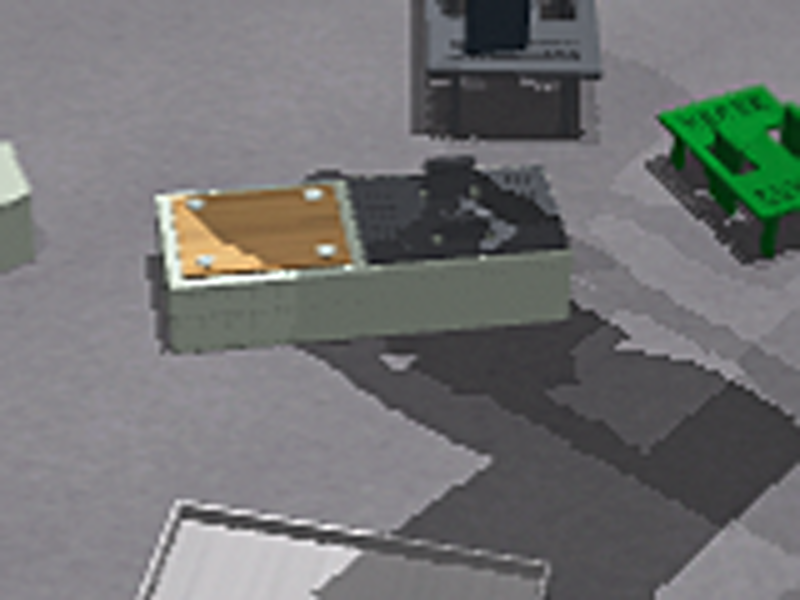

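The side crop shows the plinth with the cover on it. The tabs stand clear around (450,180), with nothing beside them. I descend over the beads.

```bash
python3 -m handwheel '[[-1,[0.008,-0.005,0.03],0],[-1,[0.008,-0.005,0.07],0],[-1,[0.008,-0.005,0.1],0],[-1,[0.008,-0.005,0.125],0],[-1,[0.008,-0.005,0.125],0]]'; python3 -m handwheel '[[-1,[0,0,0.01],0],[-1,[0,0,0.016],0],[-1,[0,0,0.016],0],[-1,[0,0,0.016],0]]'; python3 -c "
from h import *
go([.5107,-.1787,.058],23.1)"
```

```text
t: 1.9
tcp_pos: [0.5094, -0.1782, 0.0725]
eef_rot: [-3.076, -0.625, 0.006]
ft_force: [-0.7, 1.3, 0.4]
opening: 0.0912
finger_force: 0.0
t: 2.3
tcp_pos: [0.5119, -0.178, 0.0595]
eef_rot: [3.078, 0.628, 0.001]
ft_force: [-0.0, -0.3, -0.2]
opening: 0.0911
finger_force: 0.0
t 2.3 tcp [ 0.5119 -0.178   0.0595] yaw 23.07 tilt [ 8.e-04 -4.e-04 -1.e+00] f [-0.  -0.3 -0.2] op 0.0911 grip 0.0
shift [-0.0013, 0.0002, 0.0015] turn -0.0004
```

```bash
python3 -m handwheel '[[0.2,[0,0,0],0],[0.4,[0,0,0],0],[1,[0,0,0],0],[1,[0,0,0],0],[1,[0,0,0],0]]' 30; python3 -m handwheel '[[1,[0,0,0],0],[1,[0,0,0],0],[1,[0,0,0],0],[1,[0,0,0],0],[1,[0,0,0],0]]' 30
```

```text
t: 2.8
tcp_pos: [0.5119, -0.178, 0.0592]
eef_rot: [3.077, 0.628, 0.001]
ft_force: [0.2, -1.8, 3.8]
opening: 0.0542
finger_force: 3.2
t: 3.3
tcp_pos: [0.5123, -0.1788, 0.059]
eef_rot: [3.076, 0.628, 0.002]
ft_force: [1.9, -8.7, -2.8]
opening: 0.028
finger_force: 29.4
```

```bash
python3 -m handwheel '[[1,[0,0,-0.005],0],[1,[0,0,-0.012],0],[1,[0,0,-0.020],0],[1,[0,0,-0.030],0],[1,[0,0,-0.030],0]]'; python3 -m handwheel '[[1,[0,0,-0.02],0],[1,[0,0,-0.04],0],[1,[0,0,-0.06],0],[1,[0,0,-0.07],0],[1,[0,0,-0.07],0]]'; python3 - <<'E'
from h import *
im,d=snap('side'); im1,d1=snap('top')
b=cv2.resize(im[60:260,180:420],None,fx=3,fy=3,interpolation=cv2.INTER_CUBIC)
cv2.imwrite('pics/s2.png',b[:,:,::-1])
# tray from top picture depth/edges
im0,d0=im1,d1
g=cv2.cvtColor(im0,cv2.COLOR_RGB2GRAY)
cv2.imwrite('pics/t2.png',cv2.resize(im0[195:310,160:280],None,fx=5,fy=5,interpolation=cv2.INTER_CUBIC)[:,:,::-1])
go([.5,.168,.16],0)
E
```

```text
t: 3.8
tcp_pos: [0.5123, -0.1784, 0.0898]
eef_rot: [3.077, 0.628, 0.002]
ft_force: [1.9, -4.7, 1.4]
opening: 0.0277
finger_force: 29.6
t: 4.3
tcp_pos: [0.5118, -0.1778, 0.1595]
eef_rot: [3.078, 0.628, 0.002]
ft_force: [0.2, -0.1, -1.5]
opening: 0.0279
finger_force: 30.0
t 4.4 tcp [ 0.5111 -0.1775  0.158 ] yaw 23.08 tilt [-1.e-03  6.e-04 -1.e+00] f [ 0.2  0.3 -1.3] op 0.0278 grip 30.0
shift [0.1252, -0.3222, -0.0018] turn 0.4028
```

View pics/s2.png

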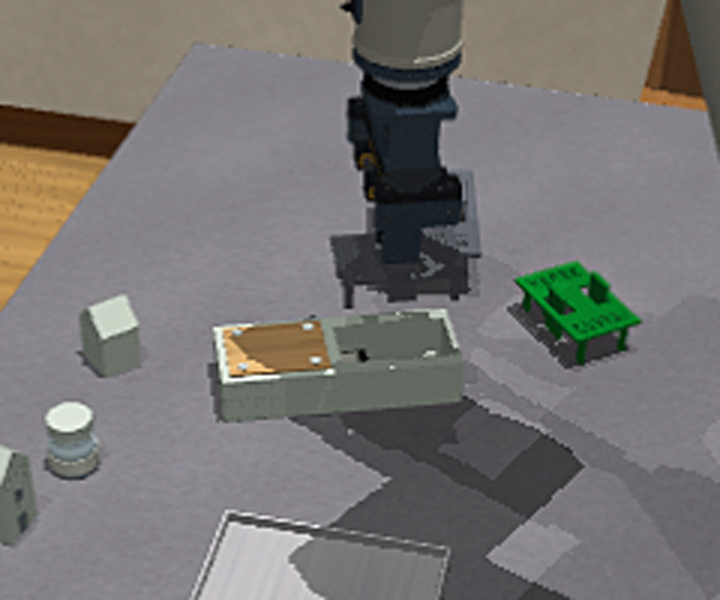

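View pics/t2.png

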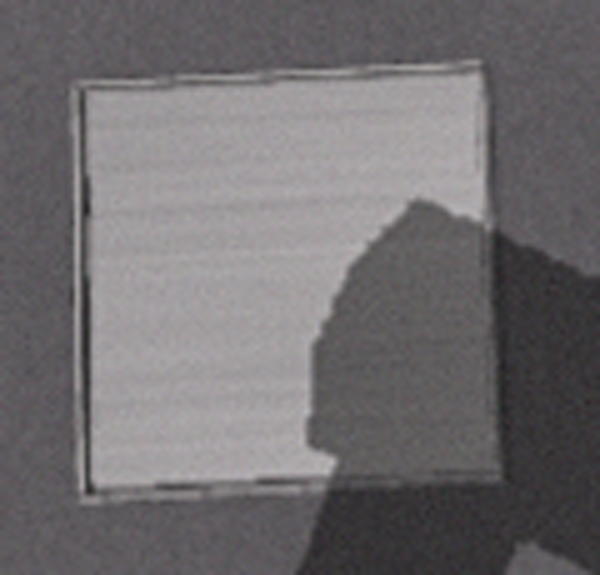

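The side crop shows the cover hanging level from the gripper and clear of the plinth, with the bay open. In the tray crop the outer corners are at about (71,84), (481,63), (501,481) and (82,500).

```bash
python3 - <<'E'
from h import *
C=np.array([pz('top',(a+.5)/5-.5+160,(b+.5)/5-.5+195,.015) for a,b in[(71,84),(481,63),(501,481),(82,500)]])
print(np.round(C,4).tolist(),C.mean(0),[np.linalg.norm(C[i]-C[i-1]).round(4) for i in range(4)])
e=C[0]+C[1]-C[2]-C[3]; y=np.degrees(np.arctan2(e[1],e[0])); print('yaw',y)
c=C.mean(0); go([c[0],c[1],.18],y)
print(c[:2]-np.array([.5111,-.1775]))
E
```

```text
[[0.6004, 0.2765, 0.015], [0.6082, 0.0681, 0.015], [0.3996, 0.0589, 0.015], [0.3931, 0.266, 0.015]] [0.50031872 0.16738424 0.015     ] [np.float64(0.2077), np.float64(0.2085), np.float64(0.2088), np.float64(0.2072)]
yaw 2.7124532574367812
t 4.4 tcp [ 0.5111 -0.1775  0.158 ] yaw 23.08 tilt [-1.e-03  6.e-04 -1.e+00] f [ 0.2  0.3 -1.3] op 0.0278 grip 30.0
shift [0.1253, -0.3215, -0.0218] turn 0.3555
[-0.01078128  0.34488424]
```

```bash
python3 -m handwheel '[[1,[0.125,-0.321,0],0.355],[1,[0.125,-0.321,0],0.355],[1,[0.125,-0.321,0],0.355],[1,[0.125,-0.321,0],0.355],[1,[0.125,-0.321,0],0.355]]'; python3 -c "
from h import *
go([.5003,.1674,.158],2.7)"
```

```text
t: 4.9
tcp_pos: [0.5032, 0.0625, 0.1578]
eef_rot: [-3.141, -0.074, 0.003]
ft_force: [0.7, -0.7, -0.5]
opening: 0.0279
finger_force: 29.9
t 4.9 tcp [0.5032 0.0625 0.1578] yaw 2.7 tilt [-1.8e-03  1.0e-04 -1.0e+00] f [ 0.7 -0.7 -0.5] op 0.0279 grip 29.9
shift [0.002, -0.1049, -0.0002] turn -0.0
```

```bash
python3 -m handwheel '[[1,[0.002,-0.05,0],0],[1,[0.002,-0.08,0],0],[1,[0.002,-0.1,0],0],[1,[0.002,-0.1,0],0],[1,[0.002,-0.1,0],0]]'; python3 -m handwheel '[[1,[0,0,0.03],0],[1,[0,0,0.06],0],[1,[0,0,0.08],0],[1,[0,0,0.09],0],[1,[0,0,0.09],0]]'; python3 -c "
from h import *
go([.5003,.1674,.052],2.7)"
```

```text
t: 5.4
tcp_pos: [0.5009, 0.1606, 0.1579]
eef_rot: [3.14, 0.077, -0.003]
ft_force: [0.6, -0.8, -2.0]
opening: 0.0278
finger_force: 29.9
t: 5.9
tcp_pos: [0.5008, 0.1597, 0.0678]
eef_rot: [3.14, 0.073, -0.004]
ft_force: [0.7, 0.5, -0.7]
opening: 0.0279
finger_force: 29.9
t 5.9 tcp [0.5008 0.1597 0.0678] yaw 2.68 tilt [-2.4e-03 -5.0e-04 -1.0e+00] f [ 0.7  0.5 -0.7] op 0.0279 grip 29.9
shift [-0.0001, -0.0077, 0.0158] turn -0.0004
```

```bash
python3 -m handwheel '[[1,[0,-0.008,0],0],[1,[0,-0.008,0.008],0],[1,[0,-0.008,0.014],0],[1,[0,-0.008,0.014],0]]'; python3 -m handwheel '[[1,[0,0,0.001],0],[1,[0,0,0.002],0],[1,[0,0,0.002],0]]';python3 -m handwheel '[[1,[0,0,0.001],0],[1,[0,0,0.002],0],[1,[0,0,0.002],0]]'
```

```text
t: 6.3
tcp_pos: [0.5008, 0.1687, 0.0544]
eef_rot: [3.141, 0.076, -0.001]
ft_force: [-0.1, -0.3, -0.8]
opening: 0.0281
finger_force: 29.9
t: 6.6
tcp_pos: [0.5011, 0.1686, 0.0529]
eef_rot: [-3.141, -0.075, -0.0]
ft_force: [-0.2, -0.4, -0.6]
opening: 0.0279
finger_force: 29.9
t: 6.9
tcp_pos: [0.501, 0.1686, 0.0508]
eef_rot: [3.141, 0.075, -0.0]
ft_force: [0.3, -0.5, -1.3]
opening: 0.0283
finger_force: 29.9
```

```bash
for i in 1 2 3; do echo; done; python3 -m handwheel '[[1,[0,0,0.001],0],[1,[0,0,0.0015],0],[1,[0,0,0.0015],0]]'; python3 -m handwheel '[[1,[0,0,0.001],0],[1,[0,0,0.001],0],[1,[0,0,0.001],0]]'
```

```text
t: 7.2
tcp_pos: [0.501, 0.1687, 0.0493]
eef_rot: [3.141, 0.075, -0.0]
ft_force: [-0.7, -0.2, -2.5]
opening: 0.0277
finger_force: 29.9
t: 7.5
tcp_pos: [0.5011, 0.1687, 0.0484]
eef_rot: [3.141, 0.075, -0.0]
ft_force: [0.7, 0.5, -1.1]
opening: 0.0274
finger_force: 29.9
```

```bash
python3 -m handwheel '[[1,[0,0,0.001],0],[1,[0,0,0.001],0],[1,[0,0,0.001],0]]'; python3 -c "
from h import *
im,d=snap('side'); b=cv2.resize(im[170:320,210:360],None,fx=4,fy=4,interpolation=cv2.INTER_CUBIC)
cv2.imwrite('pics/s3.png',b[:,:,::-1])"
```

```text
t: 7.8
tcp_pos: [0.5011, 0.1687, 0.0474]
eef_rot: [3.141, 0.075, -0.0]
ft_force: [-0.0, -0.5, -1.3]
opening: 0.0281
finger_force: 29.9
```

View pics/s3.png

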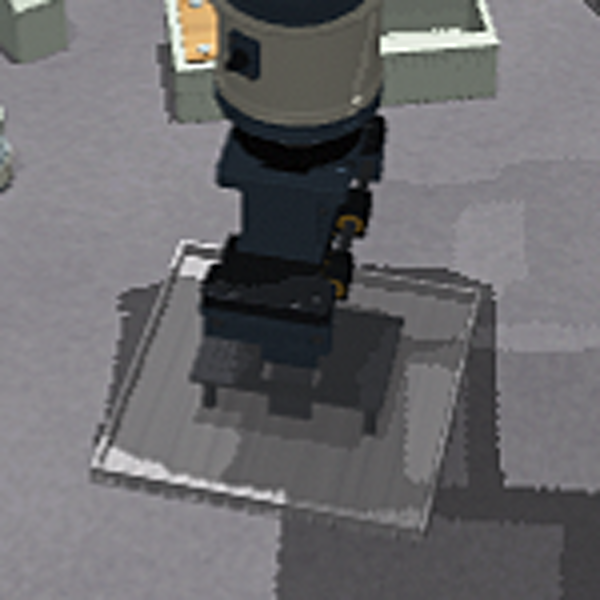

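The cover hangs level in the middle of the tray. Its front feet, at about (209,405) and (371,432), are just above the floor. I continue down by feel.

```bash
python3 -m handwheel '[[1,[0,0,0.001],0],[1,[0,0,0.001],0],[1,[0,0,0.001],0]]' | grep -E 'tcp|ft'; python3 -m handwheel '[[1,[0,0,0.0005],0],[1,[0,0,0.001],0],[1,[0,0,0.001],0]]'| grep -E 'tcp|ft'
```

```text
tcp_pos: [0.5013, 0.1685, 0.0469]
ft_force: [-2.6, -3.1, 9.9]
tcp_pos: [0.5014, 0.1685, 0.0466]
ft_force: [-5.5, -3.5, 26.3]
```

```bash
python3 - <<'E'
from h import *
# heights of plate top near the tray from side depth: plate top should be floor+39mm when standing
I,D=load('side')
for p in [(210+230/4,170+365/4),(210+375/4,170+350/4),(210+375/4,170+390/4),(210+130/4,170+430/4),(210+430/4,170+400/4)]: print(np.round(pd('side',*p,D),4))
E
```

```text
[0.5344 0.1963 0.0418]
[0.4496 0.1602 0.0432]
[0.4415 0.1936 0.0434]
[0.5898 0.2338 0.0042]
[0.4129 0.1556 0.0024]
```

Contact is felt with the feet on the floor. I ease off the load, then release slowly.

```bash
python3 -m handwheel '[[1,[0,0,-0.0012],0],[1,[0,0,-0.0012],0]]' | grep -E 'tcp|ft'; python3 -m handwheel '[[0.2,[0,0,0],0],[0.1,[0,0,0],0],[0,[0,0,0],0],[-0.2,[0,0,0],0],[-0.4,[0,0,0],0]]' 10; python3 -m handwheel '[[-0.7,[0,0,0],0],[-1,[0,0,0],0],[-1,[0,0,0],0],[-1,[0,0,0],0],[-1,[0,0,0],0]]'
```

```text
tcp_pos: [0.5013, 0.1687, 0.0469]
ft_force: [-0.5, -2.1, 4.9]
t: 9.15
tcp_pos: [0.5014, 0.1688, 0.0467]
eef_rot: [-3.141, -0.075, -0.001]
ft_force: [0.6, -0.7, 1.6]
opening: 0.059
finger_force: 1.9
t: 9.65
tcp_pos: [0.501, 0.1687, 0.0466]
eef_rot: [3.141, 0.075, -0.0]
ft_force: [0.4, 0.3, 0.2]
opening: 0.091
finger_force: 0.0
```

```bash
python3 -m handwheel '[[-1,[0,0,-0.02],0],[-1,[0,0,-0.06],0],[-1,[0,0,-0.11],0],[-1,[0,0,-0.15],0],[-1,[0,0,-0.15],0]]' | grep -E 'tcp|ft'; python3 -m handwheel '[[1,[-0.1,0.03,0],0],[1,[-0.1,0.03,0],0],[1,[-0.1,0.03,0],0],[1,[-0.1,0.03,0],0],[1,[-0.1,0.03,0],0]]' 20 | grep -E 'tcp|op'; python3 - <<'E'
from h import *
im,d=snap('top'); snap('side')
a=cv2.resize(im[165:285,180:400],None,fx=3.6,fy=3.6,interpolation=cv2.INTER_CUBIC)[:, :800]
cv2.imwrite('pics/c4.png',a[:,:,::-1])
c,s=np.cos(np.radians(23.1)),np.sin(np.radians(23.1)); e=np.array([[c,s],[-s,c]])
for n in('top','side'):
    I,D=load(n); v,u=np.mgrid[:420,:560]; cal=ctrl.get_calibration(n)
    K=np.array([[cal['fx'],0,cal['cx']],[0,cal['fy'],cal['cy']],[0,0,1]])
    p=cv2.undistortPoints(np.stack([u,v],-1).reshape(-1,1,2).astype(float),K,np.array(cal['dist'],float))[:,0]
    w=np.c_[p[:,0],-p[:,1],-np.ones(len(p))]*D.reshape(-1,1); T=np.array(cal['world_from_camera']); w=(w@T[:3,:3].T+T[:3,3])[D.ravel()>0]
    l=np.c_[(w[:,:2]-[.563,-.157])@e.T,w[:,2]]*1000
    print(n,'height along bay, |y|<15')
    for x in range(-116,4,4):
        m=l[(abs(l[:,0]-x)<2)&(abs(l[:,1])<15)]; print(x,len(m),np.round(np.median(m[:,2]),1) if len(m) else '',end='; ')
    print()
    m=l[(l[:,0]<-10)&(l[:,0]>-35)&(abs(l[:,1])<33)&(abs(l[:,2]-26)<6)]; print('pack top y range',np.percentile(m[:,1],[2,98]) if len(m) else '')
    q=w[(abs(w[:,0]-.5)<.09)&(abs(w[:,1]-.167)<.09)&(abs(w[:,2]-.043)<.005)]; print('cover plate',cv2.minAreaRect((q[:,:2]*1000).astype(np.float32)),np.median(q[:,2]))
E
```

```text
tcp_pos: [0.5037, 0.1693, 0.2018]
ft_force: [-0.1, -0.8, -0.7]
tcp_pos: [0.4038, 0.1342, 0.1968]
opening: 0.0542
top height along bay, |y|<15
-116 40 38.8; -112 20 6.2; -108 20 6.0; -104 19 7.5; -100 21 6.8; -96 19 5.9; -92 19 5.6; -88 18 6.5; -84 21 8.0; -80 18 6.4; -76 20 6.6; -72 19 6.4; -68 20 6.8; -64 18 6.1; -60 19 6.9; -56 19 6.9; -52 19 6.1; -48 19 6.1; -44 18 7.1; -40 18 7.0; -36 20 6.7; -32 19 9.8; -28 20 26.1; -24 20 27.2; -20 19 27.7; -16 19 26.7; -12 20 27.3; -8 19 26.8; -4 20 27.4; 0 22 31.4; 
pack top y range [-17.54248175  20.49394908]
cover plate ((498.72601318359375, 171.069091796875), (121.87458038330078, 80.45404052734375), 2.8752620220184326) 0.04378257739444136
side height along bay, |y|<15
-116 0 ; -112 0 ; -108 0 ; -104 0 ; -100 0 ; -96 0 ; -92 0 ; -88 0 ; -84 0 ; -80 0 ; -76 0 ; -72 0 ; -68 0 ; -64 0 ; -60 0 ; -56 0 ; -52 0 ; -48 0 ; -44 0 ; -40 0 ; -36 0 ; -32 2 25.3; -28 4 26.1; -24 3 24.4; -20 4 27.5; -16 4 27.1; -12 6 27.3; -8 2 26.1; -4 1 26.0; 0 4 48.9; 
pack top y range [-18.21857942   2.02335351]
cover plate ((498.58966064453125, 170.396240234375), (123.55149841308594, 86.48153686523438), 4.318698406219482) 0.042390882059064605
```

View pics/c4.png

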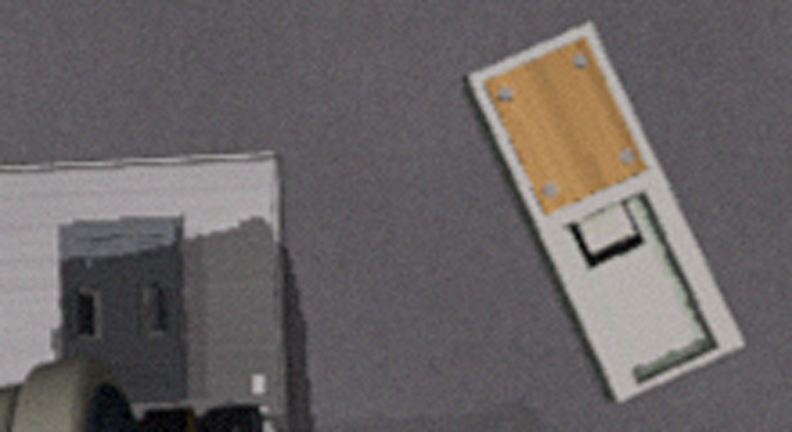

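The picture shows the cover standing in the middle of the tray (plate centre 0.499, 0.171, height right for standing). In the open bay, the pack's label is at about (610,230), with its rear at plinth x of about -32. Next I go over the bay with the fingers shut.

```bash
cat >> h.py <<'E'
def W(x,y,z):
    a=np.radians(23.1); return [.5627+x*np.cos(a)-y*np.sin(a),-.1573+x*np.sin(a)+y*np.cos(a),z]
E
python3 -c "
from h import *
go(W(-.067,.0005,.15),23.1)"
```

```text
t 10.75 tcp [0.4039 0.1343 0.1966] yaw 2.74 tilt [ 7.e-04  2.e-04 -1.e+00] f [ 0.4  0.3 -0.3] op 0.046 grip 0.0
shift [0.0816, 0.3217, 0.0466] turn -0.3553
```

```bash
python3 -m handwheel '[[1,[0.082,0.322,0],-0.355],[1,[0.082,0.322,0],-0.355],[1,[0.082,0.322,0],-0.355],[1,[0.082,0.322,0],-0.355],[1,[0.082,0.322,0],-0.355]]' >/dev/null; python3 -c "
from h import *
go(W(-.067,.0005,.15),23.1)"
```

```text
t 11.25 tcp [ 0.4705 -0.0842  0.1965] yaw 23.13 tilt [ 4.e-04 -0.e+00 -1.e+00] f [ 0.4  0.6 -0.3] op 0.0063 grip 0.0
shift [-0.0109, 0.1029, 0.0465] turn 0.0006
```

```bash
python3 -m handwheel '[[1,[-0.005,0.05,0],0],[1,[-0.01,0.09,0],0],[1,[-0.01,0.1,0.03],0],[1,[-0.01,0.1,0.045],0],[1,[-0.01,0.1,0.045],0]]' >/dev/null; python3 -m handwheel '[[1,[0,0,0],0],[1,[0,0,0],0]]' >/dev/null; python3 -c "
from h import *
go(W(-.067,.0005,.065),23.1)"
```

```text
t 11.95 tcp [ 0.5    -0.1779  0.1525] yaw 23.11 tilt [ 1.2e-03 -6.0e-04 -1.0e+00] f [ 0.1  0.1 -0.5] op 0.0003 grip 0.0
shift [-0.0013, 0.005, 0.0875] turn 0.0002
```

```bash
python3 -m handwheel '[[1,[-0.001,0.005,0.03],0],[1,[-0.001,0.005,0.06],0],[1,[-0.001,0.005,0.087],0],[1,[-0.001,0.005,0.087],0],[1,[-0.001,0.005,0.087],0]]' | grep -E 'ft|op'; python3 -c "
from h import *
go(W(-.067,.0005,.012),23.1)"
```

```text
ft_force: [-0.1, -0.3, 0.7]
opening: 0.0003
t 12.45 tcp [ 0.5008 -0.1829  0.0656] yaw 23.1 tilt [ 4.e-04 -2.e-04 -1.e+00] f [-0.1 -0.3  0.7] op 0.0003 grip 0.0
shift [-0.0, 0.0002, 0.0536] turn 0.0001
```

```bash
python3 -m handwheel '[[1,[0,0,0.015],0],[1,[0,0,0.03],0],[1,[0,0,0.045],0],[1,[0,0,0.053],0],[1,[0,0,0.053],0]]' | grep -E 'tcp|ft'; python3 -m handwheel '[[1,[0.005,0,0],0],[1,[0.01,0,0],0],[1,[0.015,0,0],0],[1,[0.018,0,0],0],[1,[0.018,0,0],0]]'| grep -E 'tcp|ft'; python3 -c "
from h import *
go(W(-.026,.0005,.012),23.1)"
```

```text
tcp_pos: [0.5007, -0.183, 0.0122]
ft_force: [-0.3, -0.4, -0.5]
tcp_pos: [0.5174, -0.1757, 0.0118]
ft_force: [-0.2, 0.5, -0.3]
t 13.45 tcp [ 0.5174 -0.1757  0.0118] yaw 23.11 tilt [ 4.e-04 -2.e-04 -1.e+00] f [-0.2  0.5 -0.3] op 0.0007 grip 0.0
shift [0.0229, 0.0003, -0.0002] turn 0.0001
```

```bash
python3 -m handwheel '[[1,[0.003,0,0],0],[1,[0.006,0,0],0],[1,[0.009,0,0],0],[1,[0.012,0,0],0],[1,[0.015,0,0],0]]'| grep -E 'tcp|ft'; python3 -m handwheel '[[1,[0.001,0,0],0],[1,[0.002,0,0],0],[1,[0.003,0,0],0],[1,[0.003,0,0],0]]'| grep -E 'tcp|ft'; python3 -c "
from h import *
go(W(-.026,.0005,.012),23.1)"
```

```text
tcp_pos: [0.5309, -0.1699, 0.0116]
ft_force: [-1.5, -0.2, 1.2]
tcp_pos: [0.5336, -0.1688, 0.0116]
ft_force: [0.3, -0.1, -1.3]
t 14.35 tcp [ 0.5336 -0.1688  0.0116] yaw 23.08 tilt [ 1.e-04  0.e+00 -1.e+00] f [ 0.3 -0.1 -1.3] op 0.0006 grip 0.0
shift [0.0053, 0.0003, -0.0004] turn -0.0004
```

```bash
python3 -m handwheel '[[1,[0.001,0,0],0],[1,[0.002,0,0],0],[1,[0.003,0,0],0]]'| grep -E 'tcp|ft'; python3 -m handwheel '[[1,[0.001,0,0],0],[1,[0.0015,0,0],0]]'| grep -E 'tcp|ft';  python3 -m handwheel '[[1,[0.001,0,0],0],[1,[0.001,0,0],0]]'| grep -E 'tcp|ft'
```

```text
tcp_pos: [0.5362, -0.1676, 0.0116]
ft_force: [-1.1, -0.2, 0.1]
tcp_pos: [0.5377, -0.167, 0.0116]
ft_force: [-1.2, -0.9, 0.8]
tcp_pos: [0.5378, -0.1669, 0.0116]
ft_force: [-5.6, -5.6, 3.8]
```

```bash
python3 -m handwheel '[[1,[0.0005,0,0],0],[1,[0.0008,0,0],0],[1,[0.0008,0,0],0]]'| grep -E 'tcp|ft'; python3 -m handwheel '[[1,[-0.005,0,0],0],[1,[-0.02,0,0],0],[1,[-0.03,0,0],0],[1,[-0.03,0,0],0]]'| grep -E 'tcp|ft'; python3 -m handwheel '[[1,[0,0,-0.03],0],[1,[0,0,-0.07],0],[1,[0,0,-0.12],0],[1,[0,0,-0.16],0],[1,[0,0,-0.17],0]]'| grep -E 'tcp|ft'; python3 -m handwheel '[[1,[-0.1,-0.06,0],0],[1,[-0.1,-0.06,0],0],[1,[-0.1,-0.06,0],0],[1,[-0.1,-0.06,0],0]]'| grep -E 'tcp|ft'; python3 - <<'E'
from h import *
im,d=snap('top'); snap('side','s5.png')
cv2.imwrite('pics/c5.png',cv2.resize(im[100:300,110:400],None,fx=2.7,fy=2.7,interpolation=cv2.INTER_CUBIC)[:,:,::-1])
for u in range(340,366,2):
  pass
a=np.radians(23.1);o=np.array([.5627,-.1573])
from itertools import product
pts=[]
for v,u in product(range(200,285),range(320,395)):
    if d[v,u]>0:
        r,T=ray('top',u,v); w=(T@np.r_[r*d[v,u],1])[:3]; q=w[:2]-o
        pts.append([q[0]*np.cos(a)+q[1]*np.sin(a),-q[0]*np.sin(a)+q[1]*np.cos(a),w[2]])
p=np.array(pts)*1000
for x in range(-60,6,3):
    m=p[(abs(p[:,0]-x)<1.5)&(abs(p[:,1])<15)]; print(x,np.round(np.median(m[:,2]),1) if len(m) else '',end='; ')
E
```

```text
tcp_pos: [0.5378, -0.1669, 0.0116]
ft_force: [-10.9, -10.5, 6.7]
tcp_pos: [0.5099, -0.1785, 0.0116]
ft_force: [0.1, 0.5, 0.4]
tcp_pos: [0.5135, -0.179, 0.1861]
ft_force: [-0.4, -0.3, -0.7]
tcp_pos: [0.3936, -0.1613, 0.1814]
ft_force: [-0.5, -0.4, -0.3]Traceback (most recent call last):
  File "<stdin>", line 11, in <module>
  File "h.py", line 11, in ray
    c=ctrl.get_calibration(n)
ValueError: time passes only in moves, steps and waits
```

View pics/c5.png

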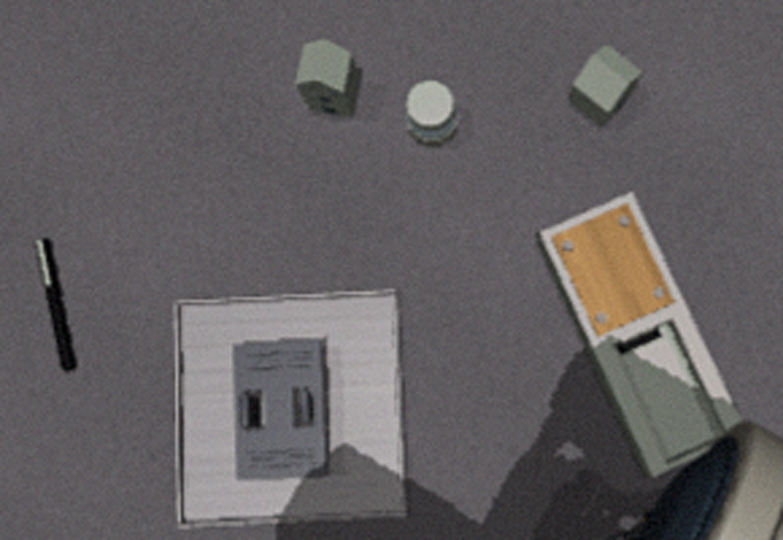

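View pics/s5.png

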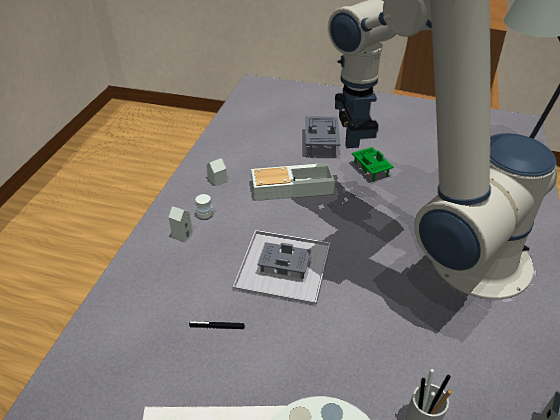

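The picture shows the cover in the middle of the tray, the bystanders where they were, and the pack's dark rear edge at about (640,341), close to the deck. I check the pack's position numerically.

```bash
python3 - <<'E'
from h import *
cal=ctrl.get_calibration('top'); T=np.array(cal['world_from_camera']); K=np.array([[cal['fx'],0,cal['cx']],[0,cal['fy'],cal['cy']],[0,0,1]])
D=load('top')[1]; v,u=np.mgrid[:420,:560]
p=cv2.undistortPoints(np.stack([u,v],-1).reshape(-1,1,2).astype(float),K,np.array(cal['dist'],float))[:,0]
w=(np.c_[p[:,0],-p[:,1],-np.ones(len(p))]*D.reshape(-1,1)@T[:3,:3].T+T[:3,3])[D.ravel()>0]
a=np.radians(23.1);e=np.array([[np.cos(a),np.sin(a)],[-np.sin(a),np.cos(a)]])
l=np.c_[(w[:,:2]-[.5627,-.1573])@e.T,w[:,2]]*1000
for x in range(-40,12,2):
    m=l[(abs(l[:,0]-x)<1)&(abs(l[:,1])<14)]; print(x,len(m),np.round(np.median(m[:,2]),1) if len(m) else '',end='; ')
c=pz('top',(640+.5)/2.7-.5+110,(334+.5)/2.7-.5+100,.026); f=pz('top',(640+.5)/2.7-.5+110,(349+.5)/2.7-.5+100,.006)
for q in(c,f): print(np.round(e@(q[:2]-[.5627,-.1573])*1000,1))
q=w[(abs(w[:,0]-.5)<.09)&(abs(w[:,1]-.167)<.09)&(abs(w[:,2]-.043)<.005)]; print('cover',cv2.minAreaRect((q[:,:2]*1000).astype(np.float32)))
E
```

```text
-40 9 6.0; -38 8 5.8; -36 10 6.3; -34 8 6.7; -32 9 5.1; -30 10 6.0; -28 10 6.4; -26 9 6.6; -24 8 5.5; -22 9 7.5; -20 9 6.5; -18 8 5.7; -16 9 6.4; -14 9 6.4; -12 8 7.1; -10 9 6.8; -8 9 27.9; -6 9 26.8; -4 9 27.1; -2 9 25.8; 0 13 28.2; 2 10 49.8; 4 10 50.5; 6 9 51.2; 8 8 50.0; 10 10 50.0; [-0.7 -1.5]
[-12.9   1.1]
cover ((498.8214111328125, 171.05722045898438), (122.03050994873047, 80.28951263427734), 2.456611156463623)
```

The pack's rear is 10 mm outside the deck, which is home, and it met the rigid stop at 16 N. The cover is standing in the tray, so I hand in.

```bash
python3 -m handwheel '[[1,[0,0,0],0],[1,[0,0,0],0]]' | head -3; python3 -c "
from cell import ctrl
print(ctrl.finish_job())"
```

```text
t: 16.95
tcp_pos: [0.397, -0.1624, 0.1814]
eef_rot: [3.078, 0.629, 0.0]
the job is handed in; nothing more can be done
None
```

The job is handed in at about 17 s of the 58 s allowed: the cover stands on its feet in the middle of the tray, the pack is fully home against its stop, and the houses, jar and marker were left alone.

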